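# Set the backing panel and show the idler spindle to the inspection camera

## Robot

A 6-joint arm with a two-finger parallel gripper is mounted at the origin on the work surface. World frame = base frame: x ahead of the robot, y to its left, z up, the work surface at z = 0. Lengths are in m, angles in rad, forces in N, time in s.
With the tool pointing down it reaches from about 0.4 to 0.925 m from the base axis. Payload 12.5 kg.
Tool frame: the origin (TCP) lies at the very end of the fingers, on their centre line; the grasp point (between the pads) lies behind it (env.grasp_offset is the z of the grasp point in the tool frame, in m); z points along the fingers, y is the direction in which the jaws open and shut (so a half turn about z gives the same grasp; the last joint's range is limited). The gripper opens to 95 mm and grips with 3 to 60 N. Pads are 20 mm wide; open, the fingers measure 119 mm over their backs; the gripper's body (75 mm by 180 mm) begins 59 mm behind the grasp point.
Start: joints at [-1.438, 0.491, 1.559, -0, 1.092, -0.106], TCP at [0.148, -0.607, 0.215] pointing down, gripper open.
Joint ranges: [-3.1, 3.1], [-0.84, 2.19], [0.05, 2.79], [-1.13, 4.28], [0.06, 2.93], [-2.69, 2.69]. Speed limits (rad/s): [2.22, 2.22, 2.79, 3.14, 3.14, 3.14].

## Interface

Orientations are given as a unit quaternion [x, y, z, w].
In Python, from workcell import env, capture, camera_info, ticket gives the robot as it stands.
- The arm moves only by the tool play_rows, never from a script. Its argument "increments" is a list of rows, each an object with "hand": the finger opening in m, from 0 to 0.0951; "dp": the shift along the tool's x, y, z in m, a list of three; "rotation": the turn, a rotation vector about the tool's x, y, z in rad, a list of three. A call has 1 to 20 rows; each row is the pose to reach, as a shift and turn from the pose measured when the call began, along the tool's axes at that moment; what a row does not reach only later rows make up. A row lasts 1/12 s, in which the tool goes at most 41.7 mm and 7.16 degrees, less where a joint would pass 70% of its speed; a pose out of reach is approached as far as the arm can. A call with a gripper value outside its range is refused whole. The fingers move at their own pace and stop on an object; "grip_force" is the grip in N (left out, the last holds). Time passes only in rows, so rows that repeat a pose let the fingers close. It gives the time, the measured TCP pose, the force and the opening at its end, in the units of the state.
- env.get_obs(): the state, without advancing time (a new reading comes with each control period).
- capture(name): name is "scene" or "top" or "wrist"; returns (picture, depth): 384x512x3 uint8, blue, green, red; 384x512 float32, m along the optical axis (not along the pixel's ray), 0 where there is no reading.
- camera_info(name): a dict with "K" (3x3 intrinsics, pixels), "k1" (the pictures are not rectified: a ray, as slopes to the right and down, at radius r is drawn at 1 + k1 r^2 times it, then the intrinsics apply), "rvec" (rotation vector, rad) and "tvec" (3), from world to camera coordinates, as OpenCV has them. Camera axes: x right, y down, z forward; pixel columns grow to the right and rows downward; lengths in m; the calibration is good to about 2 mm. A picture is of the moment at which its call begins: read the wrist's pose just before it. camera_info takes no time and is no camera call; for the wrist camera it gives the pose at the moment of the call.
- ticket.sign_off(): hands the job in, once; it reports no verdict.
The state is a dict: "time_s": time; "qpos": joint angles; "qd": joint speeds; "tau": joint torques, N m; "position": TCP position; "orientation": TCP orientation; "ft_force": force on the tool from outside, world axes, zero at the start; "moment": the same for the moment, N m; "gripper_width": finger opening in m.
Only numpy, scipy, OpenCV 4.12 (cv2) and the standard library are available. Lean on these libraries where they do the work, as an engineer would, in place of code of your own. Each camera call takes 0.05 s, during which the arm holds its last target.

## Task

Take the grey backing panel out of its wooden rack and slide it fully home in the slot of the inspection station, then let go of it. Then draw the idler spindle (the one with the side lug) out of the white cover and hold it up for the camera: collar level with the lens and midway between lens and panel, hanging upright, lug pointing straight at the lens. Finish still holding it there, clear of everything else; do not knock the camera, and leave the other spindle and the other things on the bench where they are.

Things in the scene. Friction and masses are not known exactly. Their poses are not given: they have to be found in the camera images.
- panel: Matt grey backing panel, a plain slab 110 (x) x 8 (y) x 140 (z) mm, 0.13 kg, loose, the same either way round. Origin at the centre of its lower edge, z up. At the start it stands upright in the groove of the wooden rack, its lower edge on the groove floor 8 mm above the bench.
- rack: Fixed wooden rack 154 (x) x 46 (y) mm, 36 mm high, in which the panel starts. Origin under its centre on the bench; the groove runs along its x, 11.5 mm wide, 118 mm long, floor 8 mm above the bench.
- station: Fixed inspection station on an aluminium base plate 150 (x) x 335 (y) x 6 mm. Origin on the bench below the viewing point; the base runs from y -203 to +133 mm. The camera stands at its -y end and looks along +y; the slot for the panel is at its +y end. z up. It may stand turned a little about z.
- slot (a point): Centre of the slot's floor (station x 0, y +94, z 8 mm), axes as the station's. The dark steel slot runs along x: 10 mm wide, 115 mm long, its straight walls 22 mm high with a flared mouth above, about 22 mm wide at the top, 39 mm above the bench. The panel goes in from above, lower edge down, until it stands on this floor.
- lens (a point): Centre of the camera's front lens face, 120 mm above the bench, axes as the station's; the lens looks along +y. Lens barrel 46 mm across; black camera body 50 mm wide, top 145 mm above the bench, reaching from y -20 to -110 mm behind the lens face, then a hanging lead.
- focus (a point): The viewing point, in empty air: 120 mm above the bench, 90 mm in front of the lens face on its axis, midway between the lens and the face of the panel once in its slot. Axes as the station's; the lens lies toward -y from here.
- camera: The camera on its post, fixed to the station; its origin coincides with the station's origin. Not to be knocked (over 3 N).
- cover: Fixed white cast cover, foot 120 (x) x 200 (y) mm with a raised block 56 (x) x 170 (y) mm, top 62 mm above the bench. Origin under its centre on the bench. Two vertical 18 mm bores in the block at y -50 and +50 mm, x 0; each holds one spindle, either in either.
- idler: Loose steel spindle, 0.25 kg, upright in one bore of the cover. Origin on its axis at mid-collar, z up, 66 mm above the bench at the start. Collar 30 mm across, z -4 to +4 mm; shank 16 mm across, down to z -54. A flat lug 12 mm wide sticks out of the collar along +x to 40 mm. Above, a neck and a block head 30 (x) x 14 (y) mm, z +16 to +46, whose flats are to be pinched (fingers closing along y).
- lug (a point): Outer end of the idler spindle's lug, 40 mm from its axis along its +x, at mid-collar height.
- plain: The other spindle, to be left alone: same steel collar and shank, no lug, a round head 20 mm across up to z +38 mm; stands in the other bore. Origin on its axis at mid-collar.
- jar: Amber jar, 52 mm across, 85 mm high, beyond the station at the far side. Bystander.
- socket: Steel socket (tube) 34 mm across, 38 mm high, standing on the near side between robot and cover. Bystander.
- wrench: Steel wrench lying flat left of the cover. Bystander.
- bolt: Black bolt 90 mm long lying beyond the rack. Bystander.
- sprocket: Dark sprocket 110 mm across, 24 mm thick, lying in the cream tray at the far side. Bystander.
- collar: Steel ring 44 mm across, 12 mm high, in the cream tray. Bystander.
Mind the look-alikes: they are no part of the job. What is shaped like the idler but pink is not meant.

How it is judged:
By the outcome, as a careful person would: the job done as asked, in the order asked, and still so for the second after the job is handed in, while the arm keeps its last pose, push and grip.
It also fails if it takes over 58 s, if anything falls off the work surface, if the arm or the gripper's body presses on something with over 40 N, if the wrist force passes 120 N, or if a joint passes its speed limit or range.

## Working session

There is one attempt and no reset: what is moved stays moved. The work goes in short steps, Python scripts to look and compute and a tool call to move; the robot and the scene stay as the last step left them, time stands still between calls to the robot, and variables do not carry over. Pictures are saved under pics/ and viewed, and the job is handed in when it is done.

Besides the shell and the picture viewer there is one more tool, called after ">>>" as name(argument=value, ...), one argument or row to a line, values as JSON. play_rows: Moves the arm, as the interface text tells. Its arguments: {"type":"object","properties":{"increments":{"type":"array","items":{"type":"object","properties":{"hand":{"type":"number"},"dp":{"type":"array","items":{"type":"number"}},"rotation":{"type":"array","items":{"type":"number"}}}}},"grip_force":{"type":"number"}},"required":["increments"]}

```bash
ls; mkdir -p pics; python3 - <<'E'
from workcell import env,capture,camera_info
import cv2,numpy as np
o=env.get_obs();print(o, env.grasp_offset)
for n in("scene","top","wrist"):
    ci=camera_info(n);print(n,ci)
    p,d=capture(n);cv2.imwrite(f"pics/{n}0.png",p);np.save(f"pics/{n}0.npy",d)
E
```

```text
pics
{'time_s': 0.0, 'qpos': array([-1.43762627e+00,  4.91520893e-01,  1.55946946e+00, -3.37296195e-05,
        1.09173850e+00, -1.05625358e-01]), 'qd': array([-0.00182283, -0.00013476, -0.000713  , -0.00086645,  0.00110238,
        0.00099886]), 'tau': array([-1.72596232e-03, -6.12640929e+01, -2.58180732e+01,  6.91158953e-02,
        4.81130148e-02, -8.27337567e-05]), 'position': array([ 0.14779597, -0.60700001,  0.21407889]), 'orientation': array([ 9.92879470e-01,  1.19121930e-01, -2.27843099e-05, -5.67839521e-04]), 'ft_force': array([ 0.0961634 ,  0.08356084, -0.36669081]), 'moment': array([ 0.0293237 , -0.05125469, -0.01508568]), 'gripper_width': 0.09516824601883223} -0.0188
scene {'K': array([[470.85181015,   0.        , 254.58672049],
       [  0.        , 470.85181015, 189.96667784],
       [  0.        ,   0.        ,   1.        ]]), 'k1': -0.13833063238812096, 'rvec': array([ 0.97102304,  2.57148017, -0.9380648 ]), 'tvec': array([ 0.3864232 , -0.23052899,  1.53729246])}
top {'K': array([[447.51045306,   0.        , 255.01322044],
       [  0.        , 447.51045306, 194.31583254],
       [  0.        ,   0.        ,   1.        ]]), 'k1': -0.1023198846235818, 'rvec': array([ 2.15863441, -2.11581826,  0.18680002]), 'tvec': array([0.01898504, 0.58151737, 1.12404125])}
wrist {'K': array([[273.64593184,   0.        , 257.47944485],
       [  0.        , 273.64593184, 190.38655364],
       [  0.        ,   0.        ,   1.        ]]), 'k1': 0.01213759460448035, 'rvec': array([-2.31805305,  1.82089418,  0.2191326 ]), 'tvec': array([-0.62327339, -0.0270336 ,  0.38930974])}
```

View pics/scene0.png

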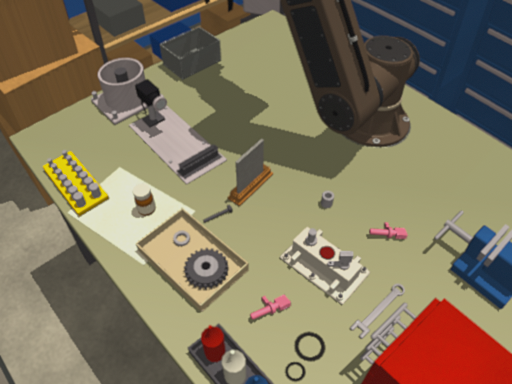

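View pics/top0.png

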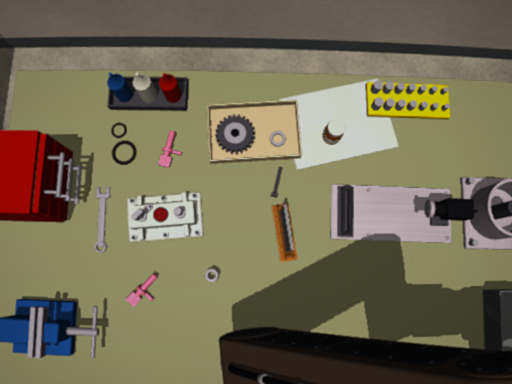

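View pics/wrist0.png

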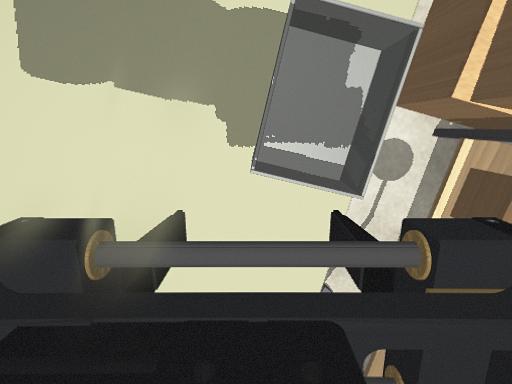

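The scene view shows the rack with the panel at (250,170), the station at (175,140) and the cover at (325,262). In the top view these are at (285,230), (390,213) and (163,217). The pink look-alikes are at (168,148) and (142,289) in top. I'll enlarge them and measure.

```bash
cat > h.py <<'E'
import cv2,numpy as np
from scipy.spatial.transform import Rotation as R
from workcell import camera_info
def cam(n):
    c=camera_info(n);return c["K"],c["k1"],R.from_rotvec(c["rvec"]).as_matrix(),np.array(c["tvec"])
def ray(C,uv):
    K,k1,Rm,t=C
    p=cv2.undistortPoints(np.array([[uv]],float),K,np.array([k1,0,0,0,0.]))[0,0]
    return -Rm.T@t, Rm.T@np.array([p[0],p[1],1])
def onz(C,uv,z):
    o,d=ray(C,uv);return o+d*(z-o[2])/d[2]
def proj(C,P):
    K,k1,Rm,t=C
    return cv2.projectPoints(np.atleast_2d(np.array(P,float)),cv2.Rodrigues(Rm)[0],t,K,np.array([k1,0,0,0,0.]))[0][:,0]
def cloud(C,d):
    K,k1,Rm,t=C
    v,u=np.indices(d.shape);p=cv2.undistortPoints(np.stack([u.ravel(),v.ravel()],1).astype(float)[:,None],K,np.array([k1,0,0,0,0.]))[:,0]
    z=d.ravel();P=np.stack([p[:,0]*z,p[:,1]*z,z],1)
    W=(P-t)@Rm;W[z==0]=np.nan
    return W.reshape(d.shape+(3,))
def crop(img,x0,y0,x1,y1,s):
    return cv2.resize(img[y0:y1,x0:x1],None,fx=s,fy=s,interpolation=cv2.INTER_CUBIC)
E
python3 - <<'E'
from h import *
t=cv2.imread("pics/top0.png");s=cv2.imread("pics/scene0.png")
a=crop(t,110,175,310,275,4);cv2.imwrite("pics/a.png",a)
cv2.imwrite("pics/b.png",crop(t,320,170,500,260,4.4))
cv2.imwrite("pics/c.png",crop(s,260,210,390,310,6))
cv2.imwrite("pics/d.png",crop(s,120,70,290,210,4.5))
E
```

```text
(no output)
```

View pics/a.png

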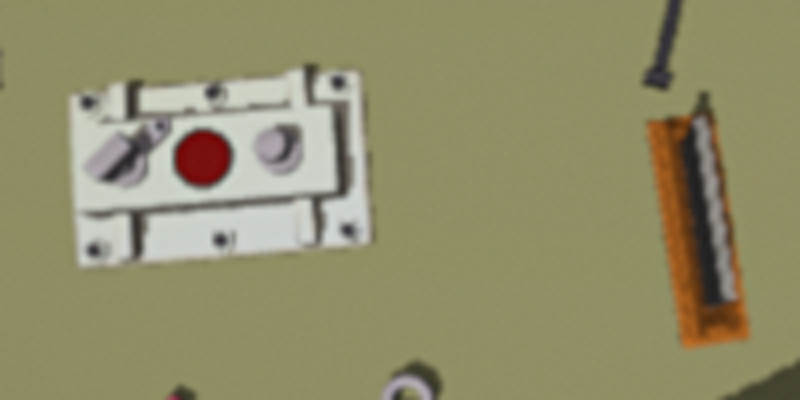

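View pics/b.png

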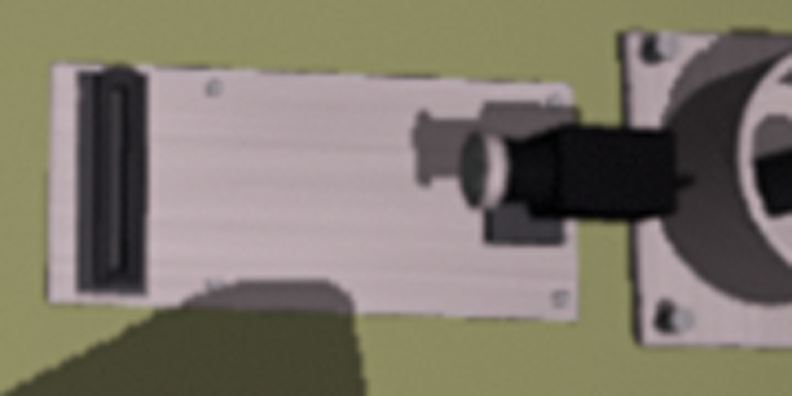

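View pics/c.png

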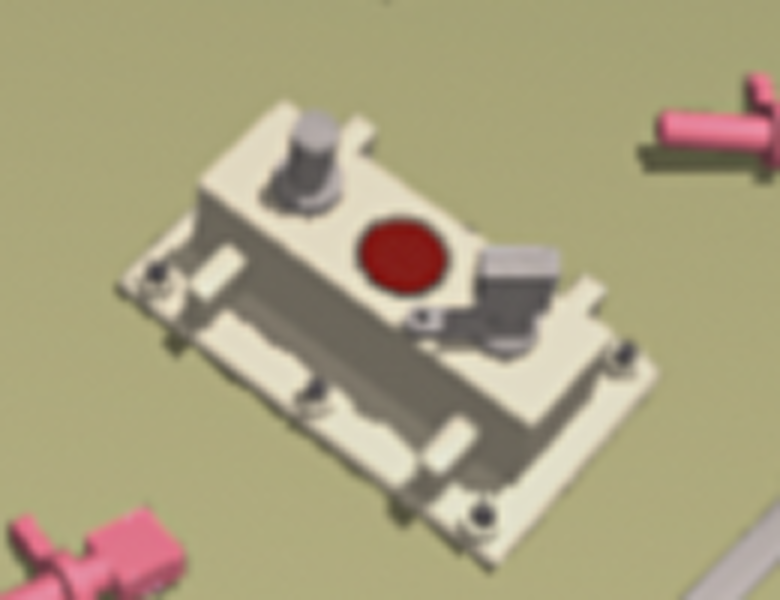

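View pics/d.png

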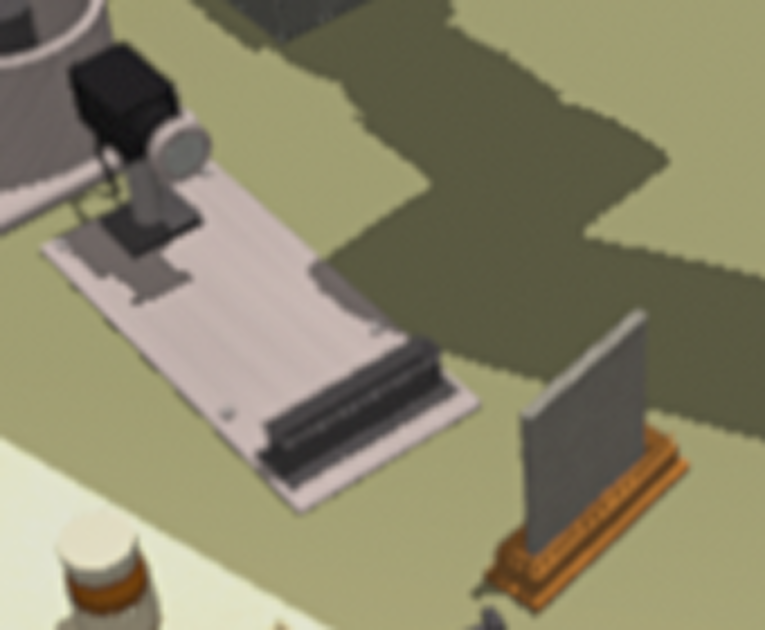

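The idler is the grey lugged spindle in the cover's left bore: top (138,212), scene (345,262), with its lug pointing toward the other bore. The grey one with a round head and no lug, at top (179,211), is the plain spindle. The lugged parts at top (168,148) and (142,289) are pink, so they're decoys. The crops confirm this. Next I'll get the metric positions.

```bash
python3 - <<'E'
from h import *
C=cam("top");S=cam("scene")
D=np.load("pics/top0.npy");W=cloud(C,D);DS=np.load("pics/scene0.npy");WS=cloud(S,DS)
def rect(P,n):
    r=cv2.minAreaRect(P[:,:2].astype(np.float32)*1000);print(n,len(P),"c",np.round(r[0],1),"size",np.round(r[1],1),"ang",round(r[2],2),"z med",np.nanmedian(P[:,2]))
def sel(W,x0,x1,y0,y1,z0,z1):
    # by world box
    m=(W[...,0]>x0)&(W[...,0]<x1)&(W[...,1]>y0)&(W[...,1]<y1)&(W[...,2]>z0)&(W[...,2]<z1);return W[m]
for nm,uv,z in[("idlertop",(138,212),.112),("rack",(285,232),.036),("slot",(345,212),.03),("lens",(432,209),.12),("plain",(179,211),.104)]:print(nm,onz(C,uv,z),W[uv[1],uv[0]])
b=lambda u,v:(320+u/4.4-.5+.11,170+v/4.4-.39)
for p in[(52,65),(575,83),(577,320),(50,302)]:print("base",onz(C,b(*p),.006))
a=lambda u,v:(110+u/4-.375,175+v/4-.375)
for p in[(700,115),(730,300)]:print("paneltop",onz(C,a(*p),.148))
for p in[(650,122),(712,116),(747,337),(685,346)]:print("rack",onz(C,a(*p),.036))
for p in[(70,93),(357,70),(372,242),(80,267)]:print("coverfoot",onz(C,a(*p),.01))
for z in(.0,.03,.062,.1,.14):
    pass
P0=onz(C,(285,232),.036)
for Wn,Wx in(("top",W),("scene",WS)):
    rect(sel(Wx,P0[0]-.12,P0[0]+.12,P0[1]-.06,P0[1]+.06,.06,.2),"panel "+Wn)
    rect(sel(Wx,P0[0]-.12,P0[0]+.12,P0[1]-.06,P0[1]+.06,.142,.2),"paneltop "+Wn)
    rect(sel(Wx,P0[0]-.12,P0[0]+.12,P0[1]-.06,P0[1]+.06,.025,.045),"rack "+Wn)
    p=onz(C,(163,217),.06);
    for z0,z1 in((.05,.07),(.075,.2),(.105,.2)): rect(sel(Wx,p[0]-.1,p[0]+.1,p[1]-.0,p[1]+.12,z0,z1),"cover/idler%g "%z0+Wn)
    rect(sel(Wx,p[0]-.1,p[0]+.1,p[1]-.12,p[1]+.12,.056,.066),"block "+Wn)
    rect(sel(Wx,p[0]-.1,p[0]+.1,p[1]-.12,p[1],.09,.2),"plain "+Wn)
    p=onz(C,(345,212),.03)
    rect(sel(Wx,p[0]-.1,p[0]+.1,p[1]-.04,p[1]+.04,.025,.06),"slot "+Wn)
E
```

```text
idlertop [0.51997122 0.31939856 0.112     ] [0.519844   0.31913096 0.11303555]
rack [ 0.48480623 -0.04981873  0.036     ] [ 0.47971174 -0.04535705  0.09608859]
slot [ 0.54142629 -0.20982857  0.03      ] [ 0.54415564 -0.21415425  0.00940733]
lens [ 0.54098976 -0.41124779  0.12      ] [ 0.53773594 -0.401856    0.14273292]
plain [0.52573666 0.21885893 0.104     ] [0.52593259 0.21911341 0.10245967]
base [ 0.62016883 -0.17840278  0.006     ]
base [ 0.61607762 -0.51416507  0.006     ]
base [ 0.4660624 -0.5079031  0.006    ]
base [ 0.47276341 -0.17600605  0.006     ]
paneltop [ 0.54375651 -0.03999942  0.148     ]
paneltop [ 0.4340765  -0.05869181  0.148     ]
rack [ 0.5551624  -0.01516176  0.036     ]
rack [ 0.55999854 -0.05610215  0.036     ]
rack [ 0.4154601  -0.08007101  0.036     ]
rack [ 0.40896506 -0.03984983  0.036     ]
coverfoot [0.57050121 0.37810424 0.01      ]
coverfoot [0.59040917 0.18273449 0.01      ]
coverfoot [0.47415206 0.16814823 0.01      ]
coverfoot [0.45274599 0.36378788 0.01      ]
panel top 289 c [488.1 -47.9] size [110.    8.2] ang 9.8 z med 0.1458669423144444
panel
[... 801 characters left out ...]
7 c [488.5 -48.8] size [110.1  10.6] ang 8.95 z med 0.14616813570886625
rack scene 318 c [487.3 -46.1] size [144.7  34.8] ang 7.18 z med 0.031867797005029064
cover/idler0.05 scene 715 c [516.9 312. ] size [60.  95.5] ang 6.27 z med 0.06093226946432742
cover/idler0.075 scene 172 c [517.1 324. ] size [18.  30.9] ang 48.39 z med 0.10477734954368802
cover/idler0.105 scene 85 c [515.7 323.1] size [16.2 29.3] ang 46.08 z med 0.11056045320347255
block scene 1069 c [520.6 274.3] size [ 60. 171.] ang 5.94 z med 0.061111186381002595
plain scene 66 c [525.6 224.7] size [19.8 18.1] ang 5.94 z med 0.10252593583032893
slot scene 319 c [ 548.8 -214.6] size [ 34.  136.5] ang 88.82 z med 0.032182359644464927
```

```bash
cat >> h.py <<'E'
from workcell import env
def tool():
    o=env.get_obs();return np.array(o["position"]),R.from_quat(o["orientation"])
def yaw():
    p,r=tool();x=r.as_matrix()[:,0];return np.degrees(np.arctan2(x[1],x[0]))
def go(P,yawdeg):
    """dp and rotation (tool axes) to reach world P, tool down, tool-x yaw"""
    p,r=tool();c,s=np.cos(np.radians(yawdeg)),np.sin(np.radians(yawdeg))
    T=R.from_matrix(np.array([[c,s,0],[s,-c,0],[0,0,-1.]]))
    print("at",np.round(p,4),"yaw",round(yaw(),2),"t",env.get_obs()["time_s"],"-> dp",np.round(r.inv().apply(np.array(P)-p),4),"rot",np.round((r.inv()*T).as_rotvec(),4))
E
python3 - <<'E'
from h import *
p,r=tool();K,k1,Rm,t=cam("wrist")
print("cam in tool",r.inv().apply(-Rm.T@t-p),"fwd",r.inv().apply(Rm[2]),"right",r.inv().apply(Rm[0]))
D=np.load("pics/top0.npy");W=cloud(cam("top"),D)
for b in((.4,.7,-.75,-.45),(.4,.7,-.45,-.3)):
    m=(W[...,0]>b[0])&(W[...,0]<b[1])&(W[...,1]>b[2])&(W[...,1]<b[3]);q=W[m];print(q[np.nanargmax(q[:,2])])
go([.50,-.17,.30],-1); go([.46,-.22,.30],-1)
E
```

```text
cam in tool [ 0.06541459 -0.00111737 -0.16965769] fwd [-2.35490481e-01 -4.81317466e-04  9.71876536e-01] right [1.32263923e-04 9.99999852e-01 5.27293612e-04]
[ 0.53747021 -0.47093517  0.15353591]
[ 0.54975676 -0.44010108  0.1497979 ]
at [ 0.1478 -0.6071  0.2142] yaw 13.68 t 0.15 -> dp [ 0.4456 -0.3415 -0.0855] rot [-0.0008  0.      0.2562]
at [ 0.1478 -0.6071  0.2142] yaw 13.68 t 0.15 -> dp [ 0.3949 -0.3024 -0.0855] rot [-0.0008  0.      0.2562]
```

>>> play_rows(
  increments=[
    {"dp": [0.05, -0.04, -0.02], "rotation": [0, 0, 0.05], "hand": 0.095},
    {"dp": [0.09, -0.08, -0.03], "rotation": [0, 0, 0.1], "hand": 0.095},
    {"dp": [0.13, -0.12, -0.03], "rotation": [0, 0, 0.15], "hand": 0.095},
    {"dp": [0.17, -0.16, -0.03], "rotation": [0, 0, 0.2], "hand": 0.095},
    {"dp": [0.21, -0.2, -0.03], "rotation": [0, 0, 0.256], "hand": 0.095},
    {"dp": [0.25, -0.24, -0.03], "rotation": [0, 0, 0.256], "hand": 0.095},
    {"dp": [0.29, -0.28, -0.03], "rotation": [0, 0, 0.256], "hand": 0.095},
    {"dp": [0.33, -0.32, -0.03], "rotation": [0, 0, 0.256], "hand": 0.095},
    {"dp": [0.36, -0.35, -0.03], "rotation": [0, 0, 0.256], "hand": 0.095},
    {"dp": [0.39, -0.375, -0.03], "rotation": [0, 0, 0.256], "hand": 0.095},
    {"dp": [0.39, -0.375, -0.03], "rotation": [0, 0, 0.256], "hand": 0.095},
    {"dp": [0.39, -0.375, -0.03], "rotation": [0, 0, 0.256], "hand": 0.095},
    {"dp": [0.39, -0.375, -0.03], "rotation": [0, 0, 0.256], "hand": 0.095},
    {"dp": [0.39, -0.375, -0.03], "rotation": [0, 0, 0.256], "hand": 0.095},
  ],
)

```text
time_s: 1.32
position: [0.4403, -0.1457, 0.2446]
orientation: [1.0, -0.006, 0.0, -0.001]
ft_force: [-0.3, -0.8, -0.2]
gripper_width: 0.0953
```

```bash
python3 - <<'E'
from h import *
from workcell import capture
C=cam("wrist");np.save("pics/w1p.npy",np.r_[tool()[0],yaw()])
p,d=capture("wrist");cv2.imwrite("pics/wrist1.png",p);np.save("pics/wrist1.npy",d)
import pickle;pickle.dump(C,open("pics/w1C.pkl","wb"))
print(tool()[0],yaw(),env.get_obs()["qd"].max())
E
```

```text
[ 0.43937146 -0.14748225  0.24448354] -0.6924622132335858 0.012380895356830828
```

View pics/wrist1.png

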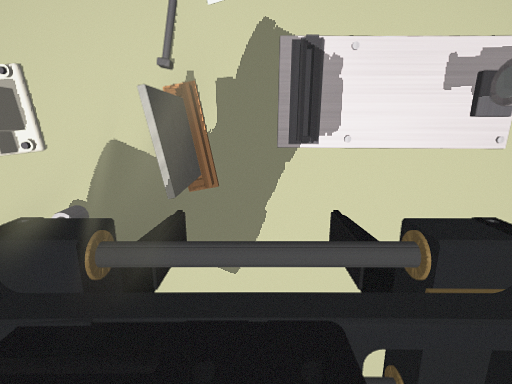

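The wrist view shows the panel's top edge from (143,88) to (175,193) and the slot at (307,90), with the base corners visible. Now measuring from this view.

```bash
python3 - <<'E'
from h import *
import pickle
C=pickle.load(open("pics/w1C.pkl","rb"));D=np.load("pics/wrist1.npy");W=cloud(C,D);img=cv2.imread("pics/wrist1.png")
def rect(P,n):
    r=cv2.minAreaRect(P[:,:2].astype(np.float32)*1000);print(n,len(P),"c",np.round(r[0],1),"size",np.round(r[1],1),"ang",round(r[2],2),"z med",np.nanmedian(P[:,2]))
def sel(x0,x1,y0,y1,z0,z1):
    m=(W[...,0]>x0)&(W[...,0]<x1)&(W[...,1]>y0)&(W[...,1]<y1)&(W[...,2]>z0)&(W[...,2]<z1);return W[m]
rect(sel(.4,.58,-.11,0,.143,.16),"paneltop")
rect(sel(.4,.58,-.11,0,.03,.045),"rack")
rect(sel(.45,.65,-.26,-.16,.034,.046),"slot")
rect(sel(.45,.65,-.26,-.16,.037,.046),"slot rim")
for x in np.arange(.495,.605,.012):
    q=sel(x-.003,x+.003,-.26,-.16,.034,.046);h=np.sort(q[:,1]);g=np.diff(h);i=g.argmax();print(round(x,3),"rim y",h[0],h[i],h[i+1],h[-1])
m=cv2.inRange(cv2.cvtColor(img,cv2.COLOR_BGR2HSV),(0,0,90),(180,40,255))
r=W[90,330];print(r)
print("base corners",onz(C,(279,37),.006),onz(C,(279,148),.006),onz(C,(507,149),.006))
cv2.imwrite("pics/e.png",crop(img,270,25,350,160,4.4))
E
```

```text
paneltop 1119 c [488.2 -48.1] size [110.4   9.1] ang 9.86 z med 0.14746566721702717
rack 792 c [486.1 -48.4] size [141.6  29.9] ang 9.62 z med 0.03392064621898966
slot 1062 c [ 546.3 -212.9] size [ 28.3 133.5] ang 88.99 z med 0.03730077082599189
slot rim 610 c [ 546.3 -212.8] size [ 28.2 133.3] ang 88.95 z med 0.038044181353786954
0.495 rim y -0.22503492279891996 -0.2189260507442035 -0.20402875866802028 -0.19786234641215641
0.507 rim y -0.22603105629335013 -0.21971383126736524 -0.20365023039311247 -0.19901662580230522
0.519 rim y -0.22547415244262023 -0.21926786193048178 -0.20463228603671854 -0.1988031000189226
0.531 rim y -0.22637871277235347 -0.2201191281162857 -0.20430889629179622 -0.19854694809358375
0.543 rim y -0.22685387954160452 -0.2210698822314436 -0.2041254647802993 -0.1994335912389925
0.555 rim y -0.22650948816582758 -0.22169078026277264 -0.20500392950920876 -0.19912448393865173
0.567 rim y -0.22727145923592826 -0.2212890863073159 -0.20470354349518852 -0.19926811645537576
0.579 rim y -0.2269177061403807 -0.2218937608986056 -0.20416530637618435 -0.1998186476564424
0.591 rim y -0.22776341862092356 -0.2215359997784207 -0.20504150474649419 -0.19955967130569732
0.603 rim y -0.22704020607636363 -0.22235654885769052 -0.20599671664738164 -0.2003746898485141
[ 0.55059489 -0.24751683  0.00605295]
base corners [ 0.61882504 -0.17538854  0.006     ] [ 0.47071315 -0.17638544  0.006     ] [ 0.46457083 -0.50980115  0.006     ]
```

View pics/e.png

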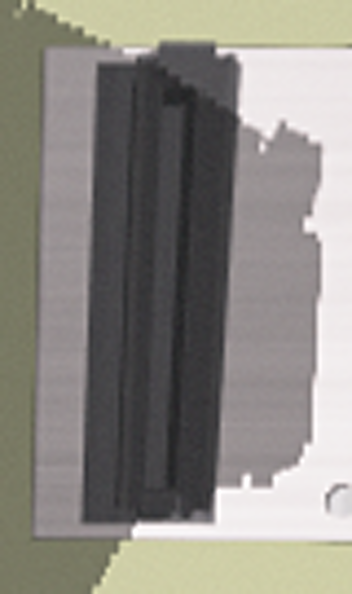

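```bash
python3 - <<'E'
from h import *
go([.4883,-.048,.18],9.85); go([.4883,-.048,.116],9.85)
E
```

```text
at [ 0.4394 -0.1475  0.2445] yaw -0.69 t 1.3667 -> dp [ 0.0477 -0.1     0.0646] rot [-0.0011 -0.     -0.184 ]
at [ 0.4394 -0.1475  0.2445] yaw -0.69 t 1.3667 -> dp [ 0.0477 -0.0999  0.1286] rot [-0.0011 -0.     -0.184 ]
```

>>> play_rows(
  increments=[
    {"dp": [0.015, -0.035, 0.0], "rotation": [-0.001, 0, -0.08], "hand": 0.08},
    {"dp": [0.03, -0.07, 0.0], "rotation": [-0.001, 0, -0.15], "hand": 0.06},
    {"dp": [0.045, -0.095, 0.02], "rotation": [-0.001, 0, -0.184], "hand": 0.05},
    {"dp": [0.0477, -0.1, 0.04], "rotation": [-0.001, 0, -0.184], "hand": 0.04},
    {"dp": [0.0477, -0.1, 0.05], "rotation": [-0.001, 0, -0.184], "hand": 0.04},
    {"dp": [0.0477, -0.1, 0.06], "rotation": [-0.001, 0, -0.184], "hand": 0.04},
    {"dp": [0.0477, -0.1, 0.06], "rotation": [-0.001, 0, -0.184], "hand": 0.04},
    {"dp": [0.0477, -0.1, 0.06], "rotation": [-0.001, 0, -0.184], "hand": 0.04},
  ],
)

```text
time_s: 2.03
position: [0.488, -0.0488, 0.1844]
orientation: [0.996, 0.085, -0.0, -0.0]
ft_force: [0.4, 0.2, 1.1]
gripper_width: 0.0472
```

```bash
python3 - <<'E'
from h import *
go([.4883,-.048,.18],9.85); go([.4883,-.048,.116],9.85);print(env.get_obs()["gripper_width"])
E
```

```text
at [ 0.488  -0.0488  0.1844] yaw 9.79 t 2.0333 -> dp [ 0.0004 -0.0007  0.0044] rot [-0.0005  0.0009 -0.001 ]
at [ 0.488  -0.0488  0.1844] yaw 9.79 t 2.0333 -> dp [ 0.0005 -0.0007  0.0684] rot [-0.0005  0.0009 -0.001 ]
0.04719675686767038
```

>>> play_rows(
  increments=[
    {"dp": [0.0005, -0.0007, 0.03], "rotation": [0, 0.001, -0.001], "hand": 0.04},
    {"dp": [0.0005, -0.0007, 0.055], "rotation": [0, 0.001, -0.001], "hand": 0.04},
    {"dp": [0.0005, -0.0007, 0.068], "rotation": [0, 0.001, -0.001], "hand": 0.04},
    {"dp": [0.0005, -0.0007, 0.068], "rotation": [0, 0.001, -0.001], "hand": 0.04},
    {"dp": [0.0005, -0.0007, 0.068], "rotation": [0, 0.001, -0.001], "hand": 0.04},
    {"dp": [0.0005, -0.0007, 0.068], "rotation": [0, 0.001, -0.001], "hand": 0.015},
    {"dp": [0.0005, -0.0007, 0.068], "rotation": [0, 0.001, -0.001], "hand": 0.004},
    {"dp": [0.0005, -0.0007, 0.068], "rotation": [0, 0.001, -0.001], "hand": 0.0},
    {"dp": [0.0005, -0.0007, 0.068], "rotation": [0, 0.001, -0.001], "hand": 0.0},
    {"dp": [0.0005, -0.0007, 0.068], "rotation": [0, 0.001, -0.001], "hand": 0.0},
    {"dp": [0.0005, -0.0007, 0.068], "rotation": [0, 0.001, -0.001], "hand": 0.0},
  ],
  grip_force=30,
)

```text
time_s: 2.95
position: [0.4884, -0.048, 0.1167]
orientation: [0.996, 0.086, 0.0, -0.0]
ft_force: [-0.4, 0.8, 4.3]
gripper_width: 0.0081
```

>>> play_rows(
  increments=[
    {"dp": [0, 0, -0.01], "rotation": [0, 0, 0], "hand": 0.0},
    {"dp": [0, 0, -0.025], "rotation": [0, 0, 0], "hand": 0.0},
    {"dp": [0, 0, -0.045], "rotation": [0, 0, 0], "hand": 0.0},
    {"dp": [0, 0, -0.065], "rotation": [0, 0, 0], "hand": 0.0},
    {"dp": [0, 0, -0.07], "rotation": [0, 0, 0], "hand": 0.0},
    {"dp": [0, 0, -0.07], "rotation": [0, 0, 0], "hand": 0.0},
  ],
)

```text
time_s: 3.45
position: [0.4888, -0.0481, 0.1877]
orientation: [0.996, 0.086, 0.001, 0.0]
ft_force: [-0.5, -0.3, -1.8]
gripper_width: 0.0079
```

```bash
python3 - <<'E'
from h import *
print(env.get_obs()["gripper_width"],env.get_obs()["ft_force"])
go([.5465,-.2131,.18],-1)
E
```

```text
0.007915717944700567 [-0.51352279 -0.30525141 -1.7886137 ]
at [ 0.4888 -0.0481  0.1877] yaw 9.87 t 3.45 -> dp [0.0286 0.1725 0.0079] rot [ 0.0004 -0.0028  0.1896]
```

>>> play_rows(
  increments=[
    {"dp": [0.003, 0.015, 0], "rotation": [0, -0.001, 0.02], "hand": 0.0},
    {"dp": [0.008, 0.045, 0], "rotation": [0, -0.002, 0.06], "hand": 0.0},
    {"dp": [0.014, 0.08, 0], "rotation": [0, -0.003, 0.1], "hand": 0.0},
    {"dp": [0.019, 0.115, 0], "rotation": [0, -0.003, 0.14], "hand": 0.0},
    {"dp": [0.024, 0.145, 0], "rotation": [0, -0.003, 0.17], "hand": 0.0},
    {"dp": [0.027, 0.163, 0], "rotation": [0, -0.003, 0.185], "hand": 0.0},
    {"dp": [0.0286, 0.1725, 0], "rotation": [0, -0.003, 0.1896], "hand": 0.0},
    {"dp": [0.0286, 0.1725, 0], "rotation": [0, -0.003, 0.1896], "hand": 0.0},
    {"dp": [0.0286, 0.1725, 0], "rotation": [0, -0.003, 0.1896], "hand": 0.0},
    {"dp": [0.0286, 0.1725, 0], "rotation": [0, -0.003, 0.1896], "hand": 0.0},
  ],
)

```text
time_s: 4.28
position: [0.546, -0.2119, 0.1874]
orientation: [1.0, -0.008, -0.001, -0.0]
ft_force: [-0.7, -0.1, -0.9]
gripper_width: 0.0077
```

```bash
python3 - <<'E'
from h import *
from workcell import capture
C=cam("wrist");go([.5465,-.2131,.18],-1)
p,d=capture("wrist");cv2.imwrite("pics/wrist2.png",p)
T=cam("top");p2,d2=capture("top");cv2.imwrite("pics/top2.png",crop(p2,250,150,500,300,3.1))
W=cloud(C,d)
m=(W[...,2]>.18)&(W[...,2]<.235)&(abs(W[...,0]-.5465)<.08)&(abs(W[...,1]+.213)<.02)
def rect(P,n):
    r=cv2.minAreaRect(P[:,:2].astype(np.float32)*1000);print(n,len(P),"c",np.round(r[0],1),"size",np.round(r[1],1),"ang",round(r[2],2),"z med",np.nanmedian(P[:,2]))
if m.sum()>5: rect(W[m],"panel wrist")
W=cloud(T,d2);m=(W[...,2]>.034)&(W[...,2]<.046)&(abs(W[...,0]-.5465)<.08)&(abs(W[...,1]+.213)<.03);
print(m.sum())
S=cam("scene");p3,d3=capture("scene");cv2.imwrite("pics/scene2.png",crop(p3,120,60,290,200,4.5))
E
```

```text
at [ 0.546  -0.2119  0.1874] yaw -0.93 t 4.2833 -> dp [0.0005 0.0012 0.0074] rot [-0.0002  0.0012  0.0012]
panel wrist 2344 c [ 559.1 -210.7] size [82.8 20.8] ang 7.95 z med 0.21805497342240876
16
```

View pics/wrist2.png

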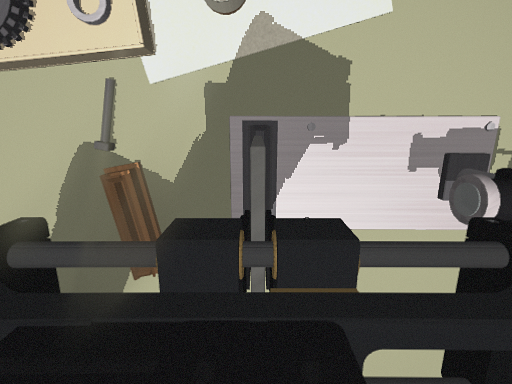

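View pics/scene2.png

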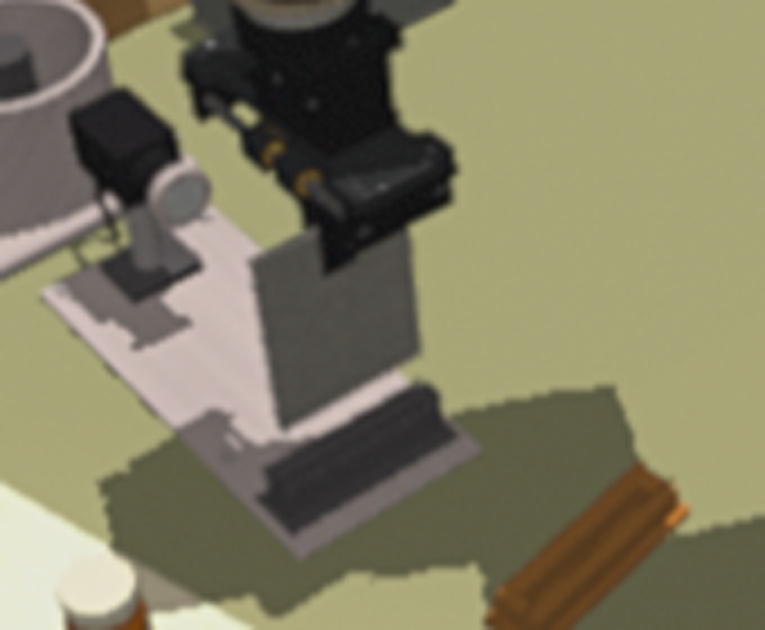

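Panel hangs level above the slot (wrist: top edge (258,130)–(258,290), slot at (258,125)). Descending in steps.

>>> play_rows(
  increments=[
    {"dp": [0.0005, 0.0012, 0.015], "rotation": [0, 0.001, 0.001], "hand": 0.0},
    {"dp": [0.0005, 0.0012, 0.03], "rotation": [0, 0.001, 0.001], "hand": 0.0},
    {"dp": [0.0005, 0.0012, 0.04], "rotation": [0, 0.001, 0.001], "hand": 0.0},
    {"dp": [0.0005, 0.0012, 0.044], "rotation": [0, 0.001, 0.001], "hand": 0.0},
    {"dp": [0.0005, 0.0012, 0.044], "rotation": [0, 0.001, 0.001], "hand": 0.0},
    {"dp": [0.0005, 0.0012, 0.044], "rotation": [0, 0.001, 0.001], "hand": 0.0},
  ],
)

```text
time_s: 4.93
position: [0.5471, -0.2132, 0.1444]
orientation: [1.0, -0.008, 0.001, 0.0]
ft_force: [-0.5, 0.1, -0.6]
gripper_width: 0.0079
```

```bash
python3 - <<'E'
from h import *
go([.5465,-.2131,.1167],-1);o=env.get_obs();print(o["ft_force"],o["moment"])
E
```

```text
at [ 0.5471 -0.2132  0.1444] yaw -0.97 t 4.9333 -> dp [-0.0006 -0.0001  0.0277] rot [ 0.0005 -0.0011  0.0006]
[-0.47751216  0.1496716  -0.60730313] [ 0.04831633 -0.02753082  0.02404637]
```

>>> play_rows(
  increments=[
    {"dp": [-0.0005, 0, 0.004], "rotation": [0, -0.001, 0], "hand": 0.0},
    {"dp": [-0.0005, 0, 0.008], "rotation": [0, -0.001, 0], "hand": 0.0},
    {"dp": [-0.0005, 0, 0.011], "rotation": [0, -0.001, 0], "hand": 0.0},
    {"dp": [-0.0005, 0, 0.011], "rotation": [0, -0.001, 0], "hand": 0.0},
  ],
)

```text
time_s: 5.27
position: [0.5464, -0.2132, 0.1328]
orientation: [1.0, -0.008, -0.0, 0.0]
ft_force: [0.2, 0.1, -1.4]
gripper_width: 0.008
```

```bash
python3 - <<'E'
from h import *
go([.5465,-.2131,.1167],-1);o=env.get_obs();print(o["ft_force"],o["moment"])
E
```

```text
at [ 0.5464 -0.2132  0.1328] yaw -0.97 t 5.2667 -> dp [ 0.0001 -0.0001  0.0161] rot [0.0003 0.0005 0.0006]
[ 0.21936954  0.08818448 -1.39847808] [-0.09288555  0.09552504 -0.05769423]
```

No resistance, and the lower edge is now past the straight walls' mouth. Continuing down.

>>> play_rows(
  increments=[
    {"dp": [0, 0, 0.004], "rotation": [0, 0, 0], "hand": 0.0},
    {"dp": [0, 0, 0.008], "rotation": [0, 0, 0], "hand": 0.0},
    {"dp": [0, 0, 0.012], "rotation": [0, 0, 0], "hand": 0.0},
    {"dp": [0, 0, 0.015], "rotation": [0, 0, 0], "hand": 0.0},
    {"dp": [0, 0, 0.0165], "rotation": [0, 0, 0], "hand": 0.0},
    {"dp": [0, 0, 0.0165], "rotation": [0, 0, 0], "hand": 0.0},
    {"dp": [0, 0, 0.0165], "rotation": [0, 0, 0], "hand": 0.0},
  ],
)

```text
time_s: 5.85
position: [0.5463, -0.2133, 0.1168]
orientation: [1.0, -0.008, -0.0, 0.0]
ft_force: [-3.3, 0.4, 6.3]
gripper_width: 0.0079
```

```bash
python3 - <<'E'
from h import *
go([.5465,-.2131,.1167],-1);o=env.get_obs();print(o["ft_force"],o["moment"])
E
```

```text
at [ 0.5463 -0.2133  0.1168] yaw -0.96 t 5.85 -> dp [ 0.0002 -0.0002  0.0001] rot [0.0006 0.0003 0.0007]
[-3.33835942  0.44819205  6.33401606] [0.0170201  0.45354324 0.03324536]
```

>>> play_rows(
  increments=[
    {"dp": [0, 0, 0.001], "rotation": [0, 0, 0], "hand": 0.0},
    {"dp": [0, 0, 0.001], "rotation": [0, 0, 0], "hand": 0.0},
    {"dp": [0, 0, 0.001], "rotation": [0, 0, 0], "hand": 0.02},
    {"dp": [0, 0, 0.001], "rotation": [0, 0, 0], "hand": 0.04},
    {"dp": [0, 0, 0.001], "rotation": [0, 0, 0], "hand": 0.04},
    {"dp": [0, 0, 0.001], "rotation": [0, 0, 0], "hand": 0.04},
    {"dp": [0, 0, 0.0], "rotation": [0, 0, 0], "hand": 0.04},
    {"dp": [0, 0, -0.02], "rotation": [0, 0, 0], "hand": 0.04},
    {"dp": [0, 0, -0.05], "rotation": [0, 0, 0], "hand": 0.04},
    {"dp": [0, 0, -0.09], "rotation": [0, 0, 0], "hand": 0.04},
    {"dp": [-0.03, 0, -0.12], "rotation": [0, 0, 0], "hand": 0.06},
    {"dp": [-0.07, 0, -0.12], "rotation": [0, 0, 0], "hand": 0.07},
    {"dp": [-0.1, 0, -0.12], "rotation": [0, 0, 0], "hand": 0.07},
    {"dp": [-0.1, 0, -0.12], "rotation": [0, 0, 0], "hand": 0.07},
    {"dp": [-0.1, 0, -0.12], "rotation": [0, 0, 0], "hand": 0.07},
  ],
)

```text
time_s: 7.1
position: [0.4457, -0.2117, 0.2375]
orientation: [1.0, -0.009, 0.0, 0.001]
ft_force: [0.2, -0.7, -0.5]
gripper_width: 0.0667
```

```bash
python3 - <<'E'
from h import *
from workcell import capture
C=cam("wrist");print(tool()[0],yaw())
p,d=capture("wrist");cv2.imwrite("pics/wrist3.png",p)
T=cam("top");p2,d2=capture("top");cv2.imwrite("pics/top3.png",p2)
S=cam("scene");p3,d3=capture("scene");cv2.imwrite("pics/scene3.png",crop(p3,120,60,290,200,4.5))
for n,X,dd in(("w",C,d),("t",T,d2),("s",S,d3)):
    W=cloud(X,dd);m=(W[...,2]>.138)&(W[...,2]<.16)&(abs(W[...,0]-.5465)<.08)&(abs(W[...,1]+.213)<.025);P=W[m]
    if len(P)>5:
        r=cv2.minAreaRect(P[:,:2].astype(np.float32)*1000);print(n,len(P),r,np.median(P[:,2]),np.percentile(P[:,2],90))
        for s in(-1,1):
            q=P[(P[:,0]-.5465)*s>.03];print(np.median(q[:,2]) if len(q) else None)
E
```

```text
[ 0.44567273 -0.2116697   0.23753744] -1.0321014231618941
w 1170 ((545.4910278320312, -211.87417602539062), (7.4397149085998535, 109.474365234375), 89.15338134765625) 0.14749907599907186 0.14841533299446372
0.14750947256401553
0.14749794444879405
t 166 ((552.6038818359375, -213.35585021972656), (8.67564582824707, 95.66726684570312), 88.85736083984375) 0.1477438360014427 0.15031892158766164
0.14764428285868625
0.14728578091820754
s 157 ((547.2631225585938, -213.63218688964844), (13.967352867126465, 108.83308410644531), 88.53755950927734) 0.1455677878907248 0.148768657605561
0.14584280579112574
0.1452879467276128
```

View pics/wrist3.png

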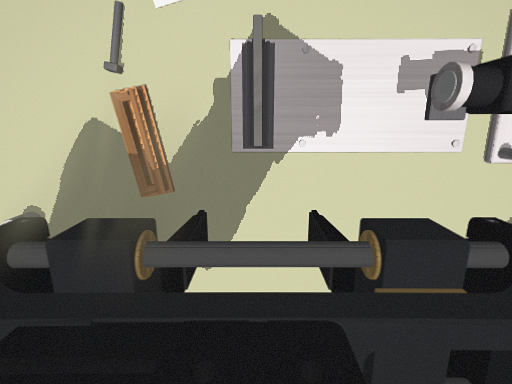

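View pics/scene3.png

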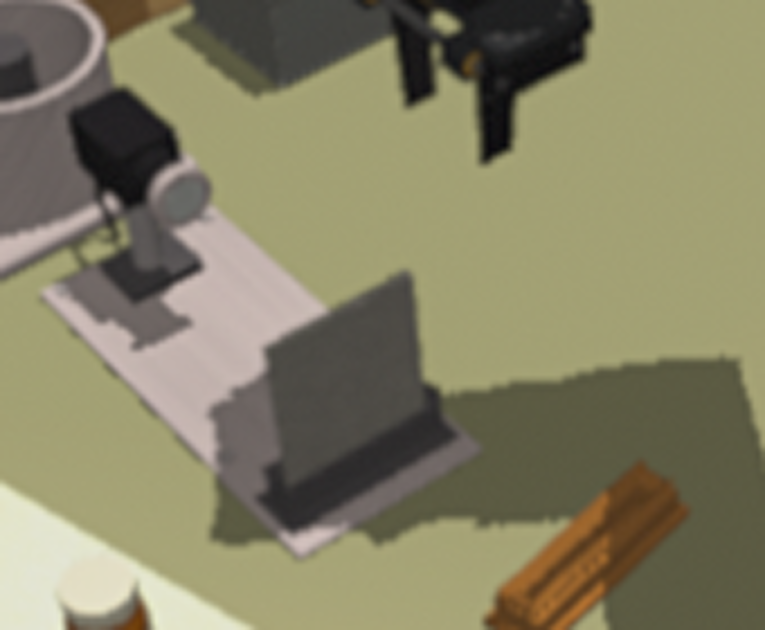

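Panel is home: its top is at z 0.1475 at both ends, the same as on the rack floor, in both the wrist and scene views. Now on to the idler.

```bash
python3 - <<'E'
from h import *
go([.573,.268,.235],136.4)
E
```

```text
at [ 0.4472 -0.2117  0.2367] yaw -0.95 t 7.25 -> dp [ 0.1178 -0.4818  0.0014] rot [ 4.0000e-04  8.0000e-04 -2.3973e+00]
```

>>> play_rows(
  increments=[
    {"dp": [0.007, -0.03, 0], "rotation": [0, 0, -0.12], "hand": 0.07},
    {"dp": [0.014, -0.06, 0], "rotation": [0, 0, -0.24], "hand": 0.07},
    {"dp": [0.021, -0.09, 0], "rotation": [0, 0, -0.36], "hand": 0.07},
    {"dp": [0.028, -0.12, 0], "rotation": [0, 0, -0.48], "hand": 0.07},
    {"dp": [0.035, -0.15, 0], "rotation": [0, 0, -0.6], "hand": 0.07},
    {"dp": [0.042, -0.18, 0], "rotation": [0, 0, -0.72], "hand": 0.07},
    {"dp": [0.049, -0.21, 0], "rotation": [0, 0, -0.84], "hand": 0.07},
    {"dp": [0.056, -0.24, 0], "rotation": [0, 0, -0.96], "hand": 0.07},
    {"dp": [0.063, -0.27, 0], "rotation": [0, 0, -1.08], "hand": 0.07},
    {"dp": [0.07, -0.3, 0], "rotation": [0, 0, -1.2], "hand": 0.07},
    {"dp": [0.077, -0.33, 0], "rotation": [0, 0, -1.32], "hand": 0.07},
    {"dp": [0.084, -0.36, 0], "rotation": [0, 0, -1.44], "hand": 0.07},
    {"dp": [0.091, -0.39, 0], "rotation": [0, 0, -1.56], "hand": 0.07},
    {"dp": [0.098, -0.42, 0], "rotation": [0, 0, -1.68], "hand": 0.07},
    {"dp": [0.105, -0.44, 0], "rotation": [0, 0, -1.8], "hand": 0.07},
    {"dp": [0.112, -0.46, 0], "rotation": [0, 0, -1.92], "hand": 0.07},
    {"dp": [0.118, -0.475, 0], "rotation": [0, 0, -2.04], "hand": 0.07},
    {"dp": [0.118, -0.482, 0], "rotation": [0, 0, -2.16], "hand": 0.07},
    {"dp": [0.118, -0.482, 0], "rotation": [0, 0, -2.28], "hand": 0.07},
    {"dp": [0.118, -0.482, 0], "rotation": [0, 0, -2.397], "hand": 0.07},
  ],
)

```text
time_s: 8.92
position: [0.5736, 0.2697, 0.2352]
orientation: [0.368, 0.93, -0.001, -0.0]
ft_force: [-0.2, -0.3, -0.7]
gripper_width: 0.07
```

```bash
python3 - <<'E'
from h import *
go([.573,.268,.235],136.4)
E
```

```text
at [0.5736 0.2697 0.2352] yaw 136.83 t 8.9167 -> dp [-0.0007 -0.0016  0.0002] rot [-0.0016 -0.0001  0.0074]
```

>>> play_rows(
  increments=[
    {"dp": [-0.0007, -0.0016, 0], "rotation": [0, 0, 0.007], "hand": 0.07},
    {"dp": [-0.0007, -0.0016, 0], "rotation": [0, 0, 0.007], "hand": 0.07},
  ],
)

```text
time_s: 9.08
position: [0.5732, 0.2686, 0.2342]
orientation: [0.373, 0.928, -0.001, -0.001]
ft_force: [-0.9, -0.1, 0.6]
gripper_width: 0.0702
```

```bash
python3 - <<'E'
from h import *
from workcell import capture
import pickle
C=cam("wrist");print(tool()[0],yaw())
p,d=capture("wrist");cv2.imwrite("pics/wrist4.png",p);np.save("pics/wrist4.npy",d);pickle.dump(C,open("pics/w4C.pkl","wb"))
W=cloud(C,d)
for z0,z1 in((.106,.12),(.058,.068),(.062,.072)):
    m=(W[...,2]>z0)&(W[...,2]<z1)&(abs(W[...,0]-.5156)<.08)&(abs(W[...,1]-.3235)<(.04 if z0>.1 else .15));P=W[m]
    r=cv2.minAreaRect(P[:,:2].astype(np.float32)*1000);print(len(P),r,np.median(P[:,2]))
E
```

```text
[0.57315714 0.26863472 0.23422933] 136.2451946672291
416 ((515.5087280273438, 325.3998107910156), (13.510483741760254, 29.663755416870117), 46.2358283996582) 0.11164652631589517
5016 ((520.815673828125, 275.3104553222656), (56.00859451293945, 170.12393188476562), 6.133839130401611) 0.06174199371020053
2494 ((520.9395141601562, 275.6418151855469), (56.05495071411133, 169.12745666503906), 6.0634050369262695) 0.06268957948337334
```

View pics/wrist4.png

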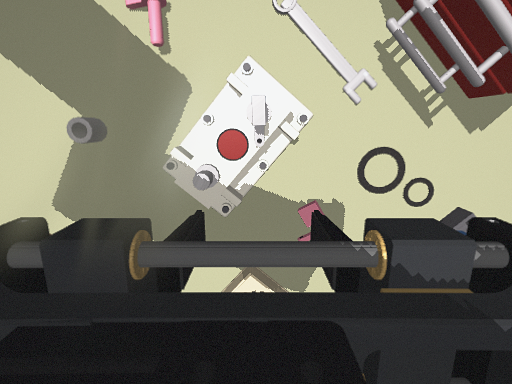

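The idler's head is at (260,110) with its lug at (259,140), pointing toward the red disc, so it's the grey lugged spindle. Moving above it.

```bash
python3 - <<'E'
from h import *
go([.5156,.3243,.15],136.3)
E
```

```text
at [0.5732 0.2684 0.2345] yaw 136.2 t 9.1333 -> dp [0.0802 0.0007 0.0845] rot [-0.0024 -0.0006 -0.0017]
```

>>> play_rows(
  increments=[
    {"dp": [0.025, 0.0, 0.0], "rotation": [-0.002, 0, -0.002], "hand": 0.06},
    {"dp": [0.055, 0.0007, 0.02], "rotation": [-0.002, 0, -0.002], "hand": 0.05},
    {"dp": [0.075, 0.0007, 0.05], "rotation": [-0.002, 0, -0.002], "hand": 0.045},
    {"dp": [0.08, 0.0007, 0.075], "rotation": [-0.002, 0, -0.002], "hand": 0.045},
    {"dp": [0.08, 0.0007, 0.0845], "rotation": [-0.002, 0, -0.002], "hand": 0.045},
    {"dp": [0.08, 0.0007, 0.0845], "rotation": [-0.002, 0, -0.002], "hand": 0.045},
    {"dp": [0.08, 0.0007, 0.0845], "rotation": [-0.002, 0, -0.002], "hand": 0.045},
  ],
)

```text
time_s: 9.72
position: [0.5166, 0.324, 0.1505]
orientation: [0.373, 0.928, -0.0, -0.0]
ft_force: [0.4, 0.9, 1.0]
gripper_width: 0.0452
```

```bash
python3 - <<'E'
from h import *
go([.5156,.3243,.080],136.3);print(env.get_obs()["gripper_width"])
E
```

```text
at [0.5166 0.324  0.1505] yaw 136.21 t 9.7167 -> dp [ 0.0009 -0.0005  0.0705] rot [-0.0002 -0.0004 -0.0015]
0.045151962825977575
```

>>> play_rows(
  increments=[
    {"dp": [0.0009, -0.0005, 0.03], "rotation": [0, 0, -0.0015], "hand": 0.045},
    {"dp": [0.0009, -0.0005, 0.055], "rotation": [0, 0, -0.0015], "hand": 0.045},
    {"dp": [0.0009, -0.0005, 0.0705], "rotation": [0, 0, -0.0015], "hand": 0.045},
    {"dp": [0.0009, -0.0005, 0.0705], "rotation": [0, 0, -0.0015], "hand": 0.045},
    {"dp": [0.0009, -0.0005, 0.0705], "rotation": [0, 0, -0.0015], "hand": 0.03},
    {"dp": [0.0009, -0.0005, 0.0705], "rotation": [0, 0, -0.0015], "hand": 0.018},
    {"dp": [0.0009, -0.0005, 0.0705], "rotation": [0, 0, -0.0015], "hand": 0.012},
    {"dp": [0.0009, -0.0005, 0.0705], "rotation": [0, 0, -0.0015], "hand": 0.0},
    {"dp": [0.0009, -0.0005, 0.0705], "rotation": [0, 0, -0.0015], "hand": 0.0},
    {"dp": [0.0009, -0.0005, 0.0705], "rotation": [0, 0, -0.0015], "hand": 0.0},
  ],
  grip_force=40,
)

```text
time_s: 10.55
position: [0.5159, 0.3245, 0.0808]
orientation: [0.372, 0.928, 0.0, 0.0]
ft_force: [-1.0, -0.2, 5.0]
gripper_width: 0.014
```

```bash
python3 - <<'E'
from h import *
go([.5156,.3243,.080],136.3);o=env.get_obs();print(o["gripper_width"],o["ft_force"])
E
```

```text
at [0.5159 0.3245 0.0808] yaw 136.3 t 10.55 -> dp [ 0.0001 -0.0004  0.0008] rot [0.0011 0.0001 0.0001]
0.01401406199681239 [-0.99758035 -0.1770651   5.02324908]
```

>>> play_rows(
  increments=[
    {"dp": [0, 0, -0.008], "rotation": [0, 0, 0], "hand": 0.0},
    {"dp": [0, 0, -0.02], "rotation": [0, 0, 0], "hand": 0.0},
    {"dp": [0, 0, -0.035], "rotation": [0, 0, 0], "hand": 0.0},
    {"dp": [0, 0, -0.055], "rotation": [0, 0, 0], "hand": 0.0},
    {"dp": [0, 0, -0.08], "rotation": [0, 0, 0], "hand": 0.0},
    {"dp": [0, 0, -0.11], "rotation": [0, 0, 0], "hand": 0.0},
    {"dp": [0, 0, -0.14], "rotation": [0, 0, 0], "hand": 0.0},
    {"dp": [0, 0, -0.165], "rotation": [0, 0, 0], "hand": 0.0},
    {"dp": [0, 0, -0.18], "rotation": [0, 0, 0], "hand": 0.0},
    {"dp": [0, 0, -0.18], "rotation": [0, 0, 0], "hand": 0.0},
    {"dp": [0, 0, -0.18], "rotation": [0, 0, 0], "hand": 0.0},
  ],
)

```text
time_s: 11.47
position: [0.5156, 0.3243, 0.2616]
orientation: [0.372, 0.928, 0.001, 0.001]
ft_force: [-0.4, -0.3, -3.0]
gripper_width: 0.0138
```

```bash
python3 - <<'E'
from h import *
from workcell import capture
go([.5447,-.307,.26],89);o=env.get_obs();print(o["gripper_width"],o["ft_force"])
p,d=capture("scene");cv2.imwrite("pics/scene5.png",p)
E
```

```text
at [0.5156 0.3243 0.2616] yaw 136.3 t 11.4667 -> dp [-0.4572 -0.4363  0.0009] rot [ 2.500e-03 -4.000e-04  8.256e-01]
0.013832913705246488 [-0.38945904 -0.27477079 -3.03641672]
```

View pics/scene5.png

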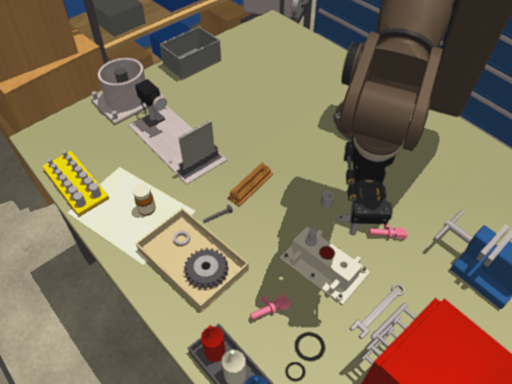

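Idler is held at scene (350,215), and the plain spindle is still in its bore at (313,235). Carrying it high over to the station.

>>> play_rows(
  increments=[
    {"dp": [-0.01, -0.01, 0], "rotation": [0, 0, 0.02], "hand": 0.0},
    {"dp": [-0.03, -0.029, 0], "rotation": [0, 0, 0.06], "hand": 0.0},
    {"dp": [-0.054, -0.052, 0], "rotation": [0, 0, 0.1], "hand": 0.0},
    {"dp": [-0.08, -0.076, 0], "rotation": [0, 0, 0.15], "hand": 0.0},
    {"dp": [-0.106, -0.101, 0], "rotation": [0, 0, 0.2], "hand": 0.0},
    {"dp": [-0.132, -0.126, 0], "rotation": [0, 0, 0.25], "hand": 0.0},
    {"dp": [-0.158, -0.151, 0], "rotation": [0, 0, 0.3], "hand": 0.0},
    {"dp": [-0.184, -0.176, 0], "rotation": [0, 0, 0.35], "hand": 0.0},
    {"dp": [-0.21, -0.2, 0], "rotation": [0, 0, 0.4], "hand": 0.0},
    {"dp": [-0.236, -0.225, 0], "rotation": [0, 0, 0.45], "hand": 0.0},
    {"dp": [-0.262, -0.25, 0], "rotation": [0, 0, 0.5], "hand": 0.0},
    {"dp": [-0.288, -0.275, 0], "rotation": [0, 0, 0.55], "hand": 0.0},
    {"dp": [-0.314, -0.3, 0], "rotation": [0, 0, 0.6], "hand": 0.0},
    {"dp": [-0.34, -0.325, 0], "rotation": [0, 0, 0.65], "hand": 0.0},
    {"dp": [-0.366, -0.349, 0], "rotation": [0, 0, 0.7], "hand": 0.0},
    {"dp": [-0.392, -0.374, 0], "rotation": [0, 0, 0.74], "hand": 0.0},
    {"dp": [-0.416, -0.397, 0], "rotation": [0, 0, 0.78], "hand": 0.0},
    {"dp": [-0.436, -0.416, 0], "rotation": [0, 0, 0.81], "hand": 0.0},
    {"dp": [-0.45, -0.429, 0], "rotation": [0.002, 0, 0.8256], "hand": 0.0},
    {"dp": [-0.457, -0.436, 0], "rotation": [0.002, 0, 0.8256], "hand": 0.0},
  ],
)

```text
time_s: 13.18
position: [0.5433, -0.3094, 0.2583]
orientation: [0.714, 0.7, -0.001, -0.002]
ft_force: [-0.2, 1.0, -1.7]
gripper_width: 0.0136
```

```bash
python3 - <<'E'
from h import *
go([.5447,-.307,.1348],89);o=env.get_obs();print(o["gripper_width"],o["ft_force"])
# lens check from start depth
for n in("top","scene"):
    W=cloud(cam(n),np.load(f"pics/{n}0.npy"))
    m=(abs(W[...,0]-.543)<.03)&(W[...,1]>-.44)&(W[...,1]<-.36)&(W[...,2]>.09)&(W[...,2]<.15);q=W[m]
    print(n,len(q),np.percentile(q[:,1],[90,97,100]),q[q[:,1]>-.405].mean(0),q[q[:,1]>-.405].min(0),q[q[:,1]>-.405].max(0))
E
```

```text
at [ 0.5433 -0.3094  0.2583] yaw 88.8 t 13.1833 -> dp [0.0023 0.0018 0.1235] rot [-0.0041 -0.0007 -0.0035]
0.013612279490926568 [-0.19888102  0.96760991 -1.72095463]
top 360 [-0.39848072 -0.39728688 -0.39625709] [ 0.54216206 -0.39968442  0.12716791] [ 0.52229463 -0.40491774  0.09718153] [ 0.56399633 -0.39625709  0.14552205]
scene 269 [-0.3979677  -0.39608915 -0.39301873] [ 0.54401618 -0.39964015  0.12205695] [ 0.52142957 -0.4049084   0.09601367] [ 0.5671279  -0.39301873  0.14223915]
```

>>> play_rows(
  increments=[
    {"dp": [0.0023, 0.0018, 0.0], "rotation": [-0.004, -0.001, -0.0035], "hand": 0.0},
    {"dp": [0.0023, 0.0018, 0.02], "rotation": [-0.004, -0.001, -0.0035], "hand": 0.0},
    {"dp": [0.0023, 0.0018, 0.045], "rotation": [-0.004, -0.001, -0.0035], "hand": 0.0},
    {"dp": [0.0023, 0.0018, 0.07], "rotation": [-0.004, -0.001, -0.0035], "hand": 0.0},
    {"dp": [0.0023, 0.0018, 0.095], "rotation": [-0.004, -0.001, -0.0035], "hand": 0.0},
    {"dp": [0.0023, 0.0018, 0.112], "rotation": [-0.004, -0.001, -0.0035], "hand": 0.0},
    {"dp": [0.0023, 0.0018, 0.12], "rotation": [-0.004, -0.001, -0.0035], "hand": 0.0},
    {"dp": [0.0023, 0.0018, 0.1235], "rotation": [-0.004, -0.001, -0.0035], "hand": 0.0},
    {"dp": [0.0023, 0.0018, 0.1235], "rotation": [-0.004, -0.001, -0.0035], "hand": 0.0},
    {"dp": [0.0023, 0.0018, 0.1235], "rotation": [-0.004, -0.001, -0.0035], "hand": 0.0},
    {"dp": [0.0023, 0.0018, 0.1235], "rotation": [-0.004, -0.001, -0.0035], "hand": 0.0},
  ],
)

```text
time_s: 14.1
position: [0.5451, -0.3071, 0.136]
orientation: [0.713, 0.701, 0.0, 0.001]
ft_force: [0.2, 0.2, -2.5]
gripper_width: 0.0138
```

```bash
python3 - <<'E'
from h import *
from workcell import capture
import pickle
go([.5447,-.307,.1348],89);o=env.get_obs();print(o["gripper_width"],o["ft_force"])
X={}
for n in("scene","top","wrist"):
    C=cam(n);p,d=capture(n);X[n]=(C,p,d);cv2.imwrite(f"pics/{n}6.png",p)
pickle.dump(X,open("pics/6.pkl","wb"))
cv2.imwrite("pics/s6c.png",crop(X["scene"][1],120,60,240,180,5))
cv2.imwrite("pics/t6c.png",crop(X["top"][1],330,150,490,270,4.5))
E
```

```text
at [ 0.5451 -0.3071  0.136 ] yaw 89.01 t 14.1 -> dp [ 0.0001 -0.0004  0.0012] rot [0.0015 0.0013 0.0002]
0.013808545639084508 [ 0.23585248  0.20609461 -2.47879362]
```

View pics/s6c.png

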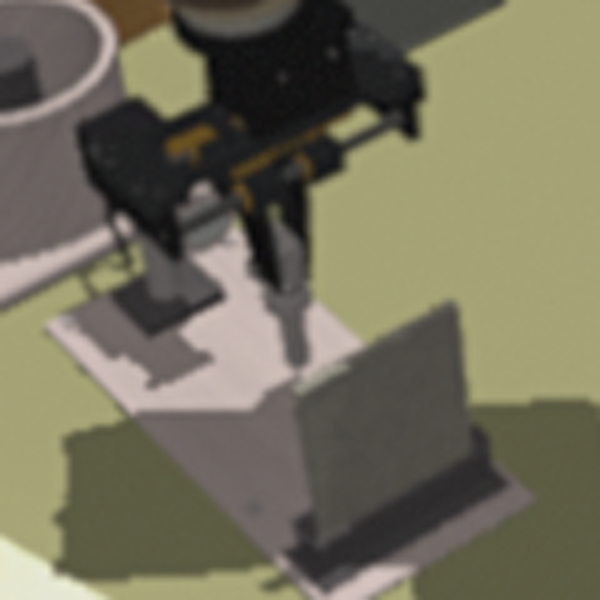

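View pics/t6c.png

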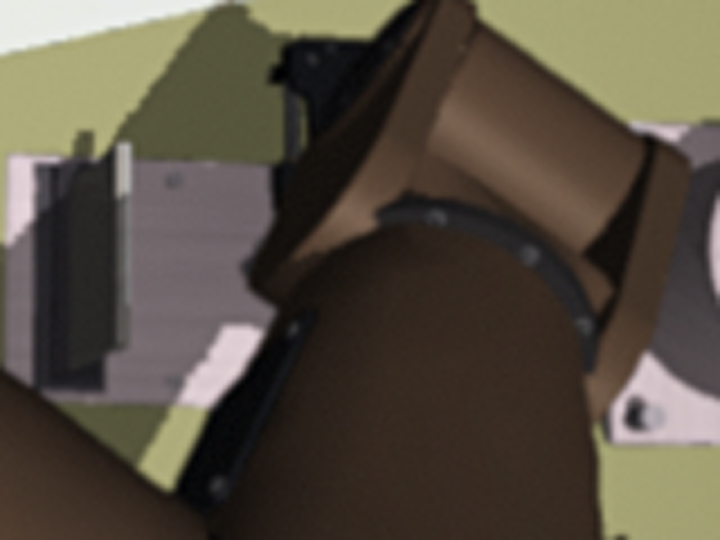

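View pics/wrist6.png

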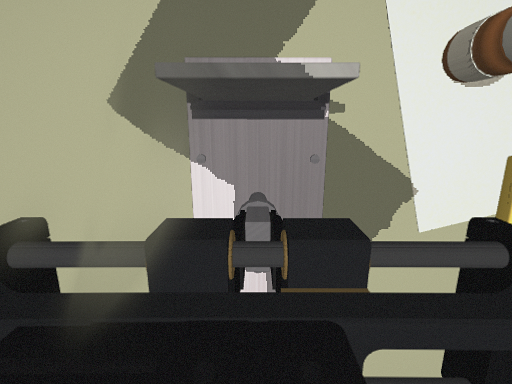

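The scene crop shows the idler hanging upright between lens and panel, with its shank at about (178,130) in full-image pixels. The wrist view shows its head at (258,220). Checking position and tilt numerically.

```bash
python3 - <<'E'
from h import *
import pickle
from scipy.optimize import least_squares
X=pickle.load(open("pics/6.pkl","rb"))
C,p,d=X["scene"];W=cloud(C,d)
m=(abs(W[...,0]-.5447)<.03)&(abs(W[...,1]+.307)<.06)&(W[...,2]>.05)&(W[...,2]<.136)
v,u=np.where(m);print(m.sum(),u.min(),u.max(),v.min(),v.max())
q=W[m]
for z in np.arange(.06,.136,.008):
    k=q[abs(q[:,2]-z)<.004]
    if len(k):print(round(z,3),len(k),k.mean(0).round(4),k[:,0].min().round(4),k[:,0].max().round(4),k[:,1].min().round(4),k[:,1].max().round(4))
# shank cylinder fit r=8mm
k=q[(q[:,2]>.07)&(q[:,2]<.112)]
f=lambda a:np.hypot(k[:,0]-a[0]-a[2]*(k[:,2]-.09),k[:,1]-a[1]-a[3]*(k[:,2]-.09))-.008
s=least_squares(f,[.545,-.307,0,0],loss="soft_l1",f_scale=.001);print("axis@.09",s.x[:2],"slopes",s.x[2:],np.abs(s.fun).mean())
# image lines vs expectation
ax=lambda P:proj(C,P).round(1)
print("expected tip/collar/lug",ax([[.5447,-.307,.066],[.5447,-.307,.12],[.5440,-.347,.12]]))
big=crop(p,160,95,200,145,12)
cv2.imwrite("pics/s6d.png",big)
C,p,d=X["wrist"];W=cloud(C,d)
m=(abs(W[...,0]-.5447)<.03)&(abs(W[...,1]+.307)<.07)&(W[...,2]>.1)&(W[...,2]<.18)
q=W[m]
for a,b in((.108,.13),(.155,.172)):
    k=q[(q[:,2]>a)&(q[:,2]<b)]
    if len(k)>4:print("wrist",a,len(k),k.min(0).round(4),k.max(0).round(4),np.median(k,0).round(4))
cv2.imwrite("pics/w6d.png",crop(p,215,180,300,300,5))
E
```

```text
123 169 182 112 133
0.068 3 [ 0.5494 -0.3032  0.0711] 0.5473 0.5517 -0.3084 -0.2992
0.076 9 [ 0.5483 -0.3013  0.0758] 0.5431 0.553 -0.3091 -0.298
0.084 13 [ 0.5476 -0.3015  0.0845] 0.5422 0.5523 -0.3081 -0.2963
0.092 11 [ 0.5448 -0.3024  0.0924] 0.5367 0.5509 -0.3111 -0.2985
0.1 10 [ 0.5467 -0.302   0.1002] 0.5372 0.5521 -0.308 -0.298
0.108 7 [ 0.5466 -0.3     0.1063] 0.5428 0.5537 -0.3036 -0.2954
0.116 16 [ 0.5505 -0.3045  0.1181] 0.5359 0.5586 -0.3425 -0.2911
0.124 47 [ 0.5474 -0.308   0.1241] 0.5321 0.5606 -0.345 -0.2881
0.132 7 [ 0.548  -0.3039  0.1322] 0.5369 0.5547 -0.3157 -0.2955
axis@.09 [ 0.54362865 -0.3066296 ] slopes [-0.0263741  -0.00915518] 0.001235079001974717
expected tip/collar/lug [[179.4 132.5]
 [177.2 119. ]
 [169.6 112.2]]
wrist 0.108 265 [ 0.5306 -0.3461  0.1157] [ 0.5586 -0.2914  0.126 ] [ 0.5443 -0.2943  0.124 ]
wrist 0.155 1036 [ 0.5306 -0.3213  0.155 ] [ 0.5587 -0.2908  0.172 ] [ 0.5444 -0.2949  0.1661]
```

View pics/s6d.png

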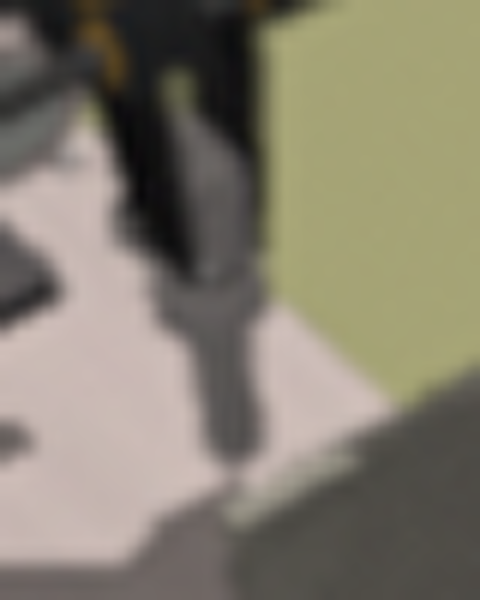

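View pics/w6d.png

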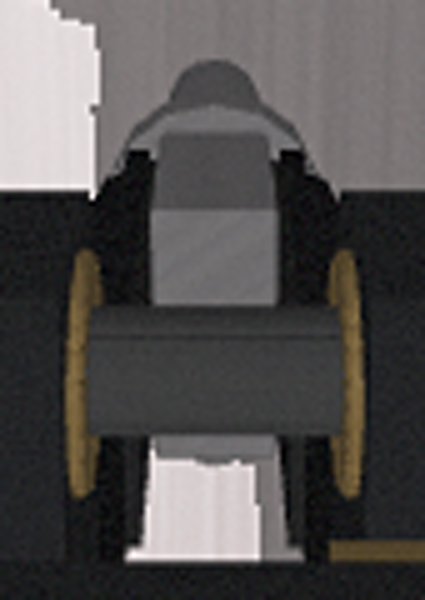

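>>> play_rows(
  increments=[
    {"dp": [0, -0.0004, 0.001], "rotation": [0.0015, 0.001, 0], "hand": 0.0},
    {"dp": [0, -0.0004, 0.001], "rotation": [0.0015, 0.001, 0], "hand": 0.0},
    {"dp": [0, -0.0004, 0.001], "rotation": [0.0015, 0.001, 0], "hand": 0.0},
    {"dp": [0, -0.0004, 0.001], "rotation": [0.0015, 0.001, 0], "hand": 0.0},
    {"dp": [0, -0.0004, 0.001], "rotation": [0.0015, 0.001, 0], "hand": 0.0},
    {"dp": [0, -0.0004, 0.001], "rotation": [0.0015, 0.001, 0], "hand": 0.0},
  ],
)

```text
time_s: 14.75
position: [0.5445, -0.3071, 0.1346]
orientation: [0.713, 0.701, -0.0, -0.0]
ft_force: [0.2, 0.3, -2.1]
gripper_width: 0.014
```

```bash
python3 - <<'E'
from h import *
from workcell import capture
go([.5447,-.307,.1348],89);o=env.get_obs();print(o["gripper_width"],o["ft_force"],o["orientation"],o["qd"].round(3))
C=cam("wrist");p,d=capture("wrist");W=cloud(C,d)
m=(abs(W[...,0]-.5447)<.017)&(abs(W[...,1]+.307)<.05)&(W[...,2]>.1)&(W[...,2]<.18);q=W[m]
ct=q[(q[:,2]>.119)&(q[:,2]<.129)];A=ct[ct[:,1]>-.30];B=ct[ct[:,1]<-.325]
for n,k in(("collar",A),("lug",B)):
    if len(k):print(n,len(k),np.median(k,0).round(4),k.min(0).round(4),k.max(0).round(4))
ht=q[(q[:,2]>.162)&(q[:,2]<.17)&(abs(q[:,0]-.5446)<.006)];c,*_=np.linalg.lstsq(np.c_[ht[:,:2]-[.5447,-.307],np.ones(len(ht))],ht[:,2],rcond=None);print("headtop plane",c,len(ht),ht.min(0),ht.max(0))
T=cam("scene");p,d=capture("scene");cv2.imwrite("pics/s7.png",p);W=cloud(T,d)
m=(abs(W[...,0]-.547)<.08)&(abs(W[...,1]+.213)<.012)&(W[...,2]>.14);print("panel top z max pct",np.percentile(W[m][:,2],[50,95]))
E
```

```text
at [ 0.5445 -0.3071  0.1346] yaw 89.0 t 14.75 -> dp [ 0.0001  0.0002 -0.0002] rot [-0.0005 -0.0001 -0.    ]
0.013953953567543701 [ 0.16525331  0.26962563 -2.07417976] [ 7.13251934e-01  7.00907699e-01 -1.68737245e-04 -2.16222298e-04] [ 0.002  0.001  0.001 -0.001 -0.001  0.003]
collar 203 [ 0.5438 -0.2942  0.1231] [ 0.5311 -0.2998  0.119 ] [ 0.557  -0.2912  0.125 ]
lug 7 [ 0.5437 -0.3452  0.1241] [ 0.5415 -0.3462  0.1225] [ 0.5458 -0.3452  0.1242]
headtop plane [-0.00711582 -0.0039556   0.16516718] 568 [ 0.53861607 -0.3215982   0.16203871] [ 0.55053814 -0.29094713  0.16685512]
panel top z max pct [0.4582207  0.50684067]
```

View pics/s7.png

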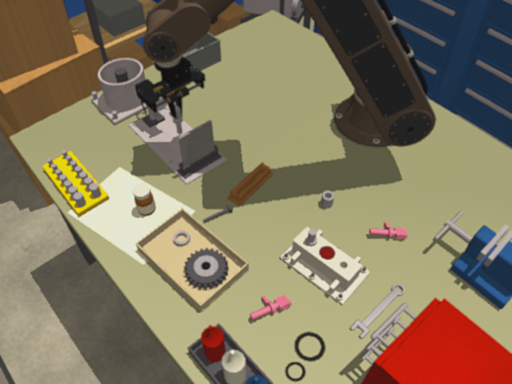

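Everything is in place: the idler's tilt is under about 1°, the lug tip is at (0.544,-0.346,~0.120) toward the lens, the panel is home, and the plain spindle and bystanders haven't moved.

```bash
python3 -c "
from workcell import ticket
print(ticket.sign_off())"
```

```text
the job is handed in; nothing more can be done
None
```

The panel is home in the station slot and released, and the arm is still holding the idler spindle up at the viewing point. I handed the job in at about 15 s of the 58 s allowed; the sign-off gave no verdict.

**Panel:** I lifted it from the rack and lowered it into the slot, feeling only about 6 N as it reached the floor. After release its top read z ≈ 0.1475 m at both ends, the same as when it stood on the rack's floor, which is also 8 mm high.

**Idler:** I drew it from the left bore with a 14 mm grip on the head flats.

| Last check | Measured | Target |
|---|---|---|
| Tool position (m) | (0.5445, -0.3071, 0.1346) | (0.5447, -0.3070, 0.1348) |
| Tool heading | 89.0° | 89° |
| Collar height (m) | about 0.119–0.120 | 0.120 |
| Lug tip (m) | (0.544, -0.346) | (0.544, -0.347), toward the lens |
| Tilt | under about 1° | upright |

The wrist force showed only the spindle's weight. The plain spindle and the other things looked unmoved in the last scene picture.

**Checks that failed or disagreed:**
- The last automatic panel-height check picked up the arm instead of the panel. For the final state of the panel I relied on the earlier measurement and the last picture.
- The scene depth fit of the shank suggested up to 1.5° of tilt, but from only about 50 coarse pixels. The wrist view of the head top gave about 0.5°.
- The camera views differed by 1–2 mm on station and spindle positions, within the stated calibration.

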